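Level the lift-up top of a cable riser with its screw foot

TASK

Lay the pocket spirit level gently on the lift-up wooden top of the little cable riser, pointing from its front edge to its hinge. Then grip the knurled knob, press the sprung top down until its foot stands firmly on the base, and turn the knob until the bubble rests between the two lines. Leave the stapler, mouse and tea light alone, and finish while still gripping the knob and holding the top down with the bubble centred, so that the lock nut can be tightened.

Things in the scene. Friction and masses are not known exactly. Their poses are not given: they have to be found in the camera images.
- level: loose pocket spirit level: dark steel bar 120 long (its x) x 24 wide (y) x 26 high, black end caps, vial in a window in its upper side; 120 g; origin at the centre of its underside, z up. It starts lying upright on the desk right of the riser, nearer than the stapler or beyond it. Grip it across its 24 mm width. Either end may point to the hinge.
- level_bubble (a joint): position (m) of the pale bubble along the level's own x; 0 = vial centre, range -0.020 to 0.020. Bubble 16 mm long; two black lines round the vial 21 mm apart inside, so it is between them up to 2.5 mm off centre. It runs to the higher end, 19 mm per degree of tilt along x, and takes about 2 s to settle.
- riser: cable riser standing fixed on the desk, plain brown wood: base tray 250 deep (x) x 220 wide (y), hinge at its far edge (+x), open at the front (-x). Origin: centre of its underside; yaw varies.
- riser_top: its lift-up top, a wooden board 250 x 220 x 12 mm on a damped spring hinge. Origin on the hinge line, at the board's underside, 70 mm above the desk; the board runs from x = -240 (front) to +10 mm in this frame; z is its normal. Left alone it rises slowly (damped) and stands lifted 0.07 rad (15 mm at the knob); it takes about 7 N at the knob to hold it down on its foot.
- riser_spot (a point): point on the board's upper face, 145 mm in front of the hinge, 60 mm left of the middle line (+y): a good place for the middle of the level. x points to the hinge, y along the hinge, z is the board's normal.
- riser_knob: screw foot through the board, 210 mm in front of the hinge, 65 mm right of its middle line: black round knurled head 32 diameter, 18 high, on a rod with lock nut; rubber pad below. Origin at the pad's underside, z up the rod. 6 mm a turn: clockwise from above raises the pressed-down front edge; stays where left. Starts 1.0 to 2.85 rad too far in (front 0.26 to 0.75 degree low when pressed down).
- riser_knob_grip (a point): centre of the knurled head, on the screw's axis: the place to grip. It is 103 mm above the pad's underside and, with the pad on its plate, 103 mm above riser_landing however far the screw is turned. The head's underside is 21 to 27 mm above the board. A level centred on riser_spot stays 110 mm from it.
- riser_pad (a point): centre of the underside of the rubber pad (which gives about 0.4 mm under 10 N).
- riser_foot: that swivelling black rubber pad, 22 mm diameter, 7 mm high, with the screw it carries. Origin: centre of the pad's underside.
- riser_landing (a point): centre of the upper face of the steel plate on the base, 12 mm above the desk, on which the pad comes down.
- stapler: loose black stapler, 130 x 34 x 56 mm, on the desk right of the riser; a bystander. Origin: centre of underside, y its length.
- tea_light: small tea light in a metal cup, 38 mm diameter, 15 mm high, loose on a round coaster at the far right; a bystander. Origin: centre of underside.
- mouse: loose black computer mouse, 113 x 62 x 35 mm, on the desk between riser and keyboard; a bystander. Origin: centre of underside.

How it is judged:
On the way, in this order (a step that is already met when the one before it is completed fails the run):
1. the level lies flat on the lift-up top, pointing from front to hinge, and has been let go (contact force between level and riser_top above 0.2 N and angle between the x axis of level and the x axis of riser_spot, either way round below 0.26 rad and angle between the z axis of level and the z axis of riser_spot, either way round below 0.03 rad and z of level in the frame of riser_spot between -0.004 and 0.004 m and contact force between each of the arm, the fingers and level below 0.1 N and linear speed of level below 0.05 m/s), for 0.2 s.
2. the top is pressed down by the gripped knob until its foot stands firmly on the base (contact force between the fingers and riser_knob above 1 N and z of riser_pad in the frame of riser_landing below 0.001 m and contact force between riser_foot and riser above 2 N), for 0.2 s.
At the end, for the whole second after the job is handed in: The fingers still grip the knob (over 1 N) and hold the top down with the pad bearing on its plate (within 1 mm, over 2 N); the level lies flat and untouched on the top, within 15 degrees of the line from front to hinge, and its bubble stays within 2.5 mm of the centre, at rest (all of step 2 and contact force between level and riser_top above 0.2 N and angle between the x axis of level and the x axis of riser_spot, either way round below 0.26 rad and angle between the z axis of level and the z axis of riser_spot, either way round below 0.03 rad and z of level in the frame of riser_spot between -0.004 and 0.004 m and contact force between each of the arm, the fingers and level below 0.1 N and value of joint level_bubble between -0.0025 and 0.0025 m and linear speed of level below 0.02 m/s); the arm keeps its last pose, push and grip.
It fails at once if the stapler is pushed away or knocked over (distance of stapler from where it was at the start of the episode above 0.015 m or angle between stapler's own z axis and vertical above 0.3 rad).
It fails at once if the tea light is pushed away or knocked over (distance of tea_light from where it was at the start of the episode above 0.015 m or angle between tea_light's own z axis and vertical above 0.3 rad).
It fails at once if the mouse is pushed away or knocked over (distance of mouse from where it was at the start of the episode above 0.015 m or angle between mouse's own z axis and vertical above 0.3 rad).
It fails at once if the level is dropped or thrown (linear speed of level above 0.8 m/s and contact force between the fingers and level below 0.1 N).
It also fails if it takes over 70 s, if anything falls off the work surface, if the arm or the gripper's body presses on something with over 40 N, if the wrist force passes 120 N, or if a joint passes its speed limit or range.

ROBOT

A 6-joint arm with a two-finger parallel gripper is mounted at the origin on a cart in front of the work surface, level with it; the furniture and walls round the work are solid. World frame = base frame: x ahead of the robot, y to its left, z up, the work surface at z = 0. Lengths are in m, angles in rad, forces in N, time in s.
With the tool pointing down it reaches from about 0.25 to 0.725 m from the base axis. Payload 4 kg.
Tool frame: the origin (TCP) lies between the finger pads; the fingertips stand 8 mm ahead of it and the grasp point (between the pads) lies 11 mm behind it; z points along the fingers, y is the line along which they close (so a half turn about z gives the same grasp; the last joint's range is limited). The gripper opens to 85 mm and grips with 20 to 120 N. Pads are 22 mm wide; open, the fingers measure 114 mm over their backs; the gripper's body (76 mm by 85 mm) begins 54 mm behind the grasp point. The pads swing forward as they close: fully open they stand 13 mm farther back than shut.
Start: joints at [-1.262, 0.241, 0.005, 1.335, 0, 1.571], TCP at [0.152, -0.476, 0.239] pointing down, gripper open.
Joint ranges: [-2.72, 2.72], [-1.05, 1.87], [-1.09, 1.28], [-1.99, 2.15], [-1.42, 1.44], [-3.14, 3.14]. Speed limits (rad/s): [2.79, 2.79, 3.14, 3.14, 3.14, 3.14].

INTERFACE

Orientations are given as a rotation vector (axis times angle).
In Python, from station import r, optics, job gives the robot as it stands.
- The arm moves only by the shell command python3 -m inch 'ROWS' [OPENING] [FORCE]. ROWS is a JSON object whose one key "rows" holds a list of rows, each an object with "slide": the shift along the tool's x, y, z in cm, a list of three; "spin": the turn about the tool's z in degrees. A call has 1 to 5 rows; each row is the pose to reach, as a shift and turn from the pose commanded when the call began, along the tool's axes at that moment; what a row does not reach only later rows make up. A row lasts 1/12 s, in which the tool goes at most 41.7 mm and 7.16 degrees, less where a joint would pass 70% of its speed; a pose out of reach is approached as far as the arm can. A call with a gripper value outside its range is refused whole. OPENING is the opening, from 0 (shut) to 1 (fully open), set as the call begins (- or left out, the last holds). The fingers move at their own pace and stop on an object; FORCE is the grip in N (left out, the last holds). Time passes only in rows, so rows that repeat a pose let the fingers close. It gives the time, the measured TCP pose, the force, the opening and the grip force at its end, in the units of the state.
- r.get_state(): the state, without advancing time (a new reading comes with each control period).
- optics.camera(name): name is "scene" or "side" or "wrist"; returns (picture, depth): 480x640x3 uint8, red, green, blue; 480x640 float32, m along the optical axis (not along the pixel's ray), 0 where there is no reading.
- optics.get_calibration(name): a dict with "fx", "fy", "cx", "cy" (pixels), "k1" (the pictures are not rectified: a ray, as slopes to the right and down, at radius r is drawn at 1 + k1 r^2 times it, then the intrinsics apply), "world_from_camera" (4x4, takes a point from camera to world coordinates). Camera axes: x right, y down, z forward; pixel columns grow to the right and rows downward; lengths in m; the calibration is good to about 2 mm. A picture is of the moment at which its call begins: read the wrist's pose just before it. get_calibration takes no time and is no camera call; for the wrist camera it gives the pose at the moment of the call.
- job.sign_off(): hands the job in; it is judged then, once.
The state is a dict: "clock": time; "joints": joint angles; "joint_vel": joint speeds; "tau": joint torques, N m; "ee_pos": TCP position; "ee_rot": TCP orientation; "wrist_force": force on the tool from outside, world axes, zero at the start; "ft_torque": the same for the moment, N m; "opening": finger opening in m; "gripper_force": force on a finger pad.
Only numpy, scipy, OpenCV 4.12 (cv2) and the standard library are available. Lean on these libraries where they do the work, as an engineer would, in place of code of your own. Each camera call takes 0.05 s, during which the arm holds its last target. There are 200 camera calls.

## Working session

There is one attempt and no reset: what is moved stays moved. The work goes in short steps, Python scripts to look and compute and a shell command to move; the robot and the scene stay as the last step left them, time stands still between calls to the robot, and variables do not carry over. Pictures are saved under pics/ and viewed, at most 10 in all, crops included, and the job is handed in when it is done.

```bash
ls; mkdir -p pics; python3 - <<'E'
from station import r, optics, job
import cv2, numpy as np
s=r.get_state(); print({k:np.round(v,3).tolist() for k,v in s.items()})
for n in ["scene","side"]:
    p,d=optics.camera(n); cv2.imwrite(f"pics/{n}0.png",p[:,:,::-1]); np.savez(f"{n}0.npz",p=p,d=d)
    c=optics.get_calibration(n); print(n,{k:np.round(v,3).tolist() for k,v in c.items()})
E
```

```text
pics
{'clock': 0.0, 'joints': [-1.262, 0.241, 0.004, 1.335, 0.0, 1.571], 'joint_vel': [0.002, -0.001, 0.002, -0.001, -0.0, 0.002], 'tau': [0.001, -37.232, 25.241, 0.017, 0.0, 0.0], 'ee_pos': [0.152, -0.476, 0.238], 'ee_rot': [-3.102, -0.483, 0.0], 'wrist_force': [1.188, 0.211, 0.515], 'ft_torque': [0.007, 0.001, 0.036], 'gripper_force': 0.0, 'opening': 0.086}
scene {'fx': 544.557, 'fy': 544.557, 'cx': 316.837, 'cy': 248.547, 'k1': -0.001, 'world_from_camera': [[0.813, -0.343, 0.471, -0.038], [-0.582, -0.46, 0.67, -0.963], [-0.013, -0.819, -0.574, 0.809], [0.0, 0.0, 0.0, 1.0]]}
side {'fx': 452.404, 'fy': 452.404, 'cx': 322.676, 'cy': 234.787, 'k1': -0.043, 'world_from_camera': [[0.891, -0.291, 0.349, 0.266], [-0.454, -0.556, 0.696, -0.733], [-0.009, -0.778, -0.628, 0.662], [0.0, 0.0, 0.0, 1.0]]}
```

View pics/scene0.png

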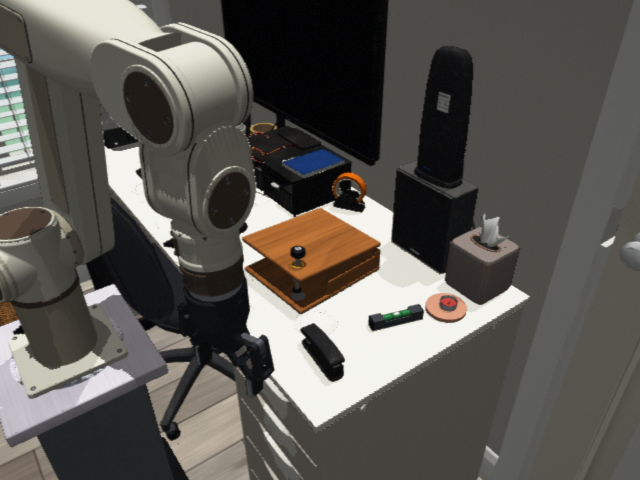

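View pics/side0.png

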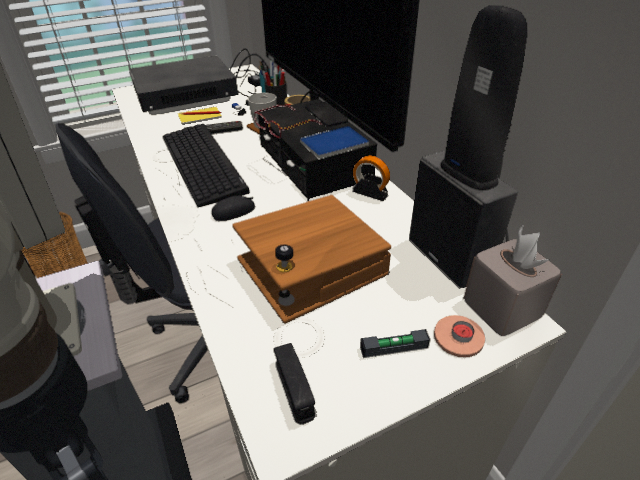

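The side view shows the riser with its knob at about (284,252), the level at (395,343), the stapler at (295,382), the tea light at (462,332) and the mouse at (234,208). The level lies beyond the stapler.

```bash
cat > h.py <<'E'
import numpy as np, cv2
from station import r, optics, job
def rays(c,uv):
    uv=np.asarray(uv,float).reshape(-1,2); K=np.array([[c['fx'],0,c['cx']],[0,c['fy'],c['cy']],[0,0,1]])
    return cv2.undistortPoints(uv[:,None],K,np.array([c['k1'],0,0,0.]))[:,0]
def toworld(c,uv,z):   # z: depth per pixel
    xy=rays(c,uv); P=np.c_[xy,np.ones(len(xy))]*np.asarray(z)[:,None]
    W=np.asarray(c['world_from_camera']); return P@W[:3,:3].T+W[:3,3]
def plane(c,uv,n,d):   # rays onto plane n.p=d
    W=np.asarray(c['world_from_camera']); D=np.c_[rays(c,uv),np.ones(len(np.reshape(uv,(-1,2))))]@W[:3,:3].T
    t=(d-W[:3,3]@n)/(D@n); return W[:3,3]+D*t[:,None]
def cloud(c,d):
    v,u=np.mgrid[:480,:640]; P=toworld(c,np.c_[u.ravel(),v.ravel()],d.ravel()).reshape(480,640,3); P[d==0]=np.nan; return P
E
python3 - <<'E'
from h import *
for n in ["scene","side"]:
    f=np.load(n+"0.npz"); p,d=f['p'],f['d']; c=optics.get_calibration(n); P=cloud(c,d); x,y,z=P[...,0],P[...,1],P[...,2]
    hsv=cv2.cvtColor(p,cv2.COLOR_RGB2HSV); H,S,V=[hsv[...,i].astype(int) for i in range(3)]
    roi=np.zeros((480,640),bool); roi[190:420,225:520]=1
    desk=roi&(V>200)&(S<40)&(abs(z)<.02); print(n,"desk z",np.median(z[desk]))
    brown=roi&(H<20)&(S>100)&(V>60)&(z>.065)&(z<.12)&(y<-.05)
    q=P[brown]; 
    for _ in range(3):
        A=np.c_[q[:,:2],np.ones(len(q))]; k=np.linalg.lstsq(A,q[:,2],rcond=None)[0]; e=abs(q[:,2]-A@k); q=q[e<.005]
    print("board",len(q),"plane",k.round(4),"res",e.std())
    R=cv2.minAreaRect(q[:,:2].astype(np.float32)); print(R, cv2.boxPoints(R).round(3).tolist())
    # level
    for nm,m in [("blk",roi&(V<70)&(z>.015)&(z<.035)),]:
        N,L,st,ce=cv2.connectedComponentsWithStats(cv2.morphologyEx((roi&(z>.017)&(z<.035)&~((H<20)&(S>100))).astype(np.uint8),cv2.MORPH_OPEN,np.ones((2,2))))
        for i in range(1,N):
            if st[i,4]>60:
                q2=P[L==i]; print("comp",st[i].tolist(),q2.mean(0).round(3),cv2.minAreaRect(q2[:,:2].astype(np.float32)))
    hd=roi&(V<70)&(z>.1)&(z<.16)&(abs(x-np.median(q[:,0]))<.2)&(y<-.05); N,L,st,ce=cv2.connectedComponentsWithStats(hd.astype(np.uint8))
    for i in range(1,N):
        if st[i,4]>30: q3=P[L==i]; print("knob",st[i].tolist(),q3.mean(0).round(4),q3.min(0).round(3),q3.max(0).round(3))
E
```

```text
scene desk z -0.0005072231200491939
board 3515 plane [-0.0699 -0.0014  0.1291] res 0.0009973552937252487
((0.5640175938606262, -0.11847026646137238), (0.2500753402709961, 0.1558772325515747), 4.684004783630371) [[0.43299999833106995, -0.050999999046325684], [0.44600000977516174, -0.20600000023841858], [0.6949999928474426, -0.1860000044107437], [0.6819999814033508, -0.03099999949336052]]
comp [375, 191, 20, 13, 95] [0.912 0.043 0.031] ((0.8759676218032837, -0.016615048050880432), (0.24341073632240295, 0.040663182735443115), 59.44890213012695)
comp [293, 194, 42, 19, 197] [0.73  0.148 0.022] ((0.7328393459320068, 0.1466207206249237), (0.015597700141370296, 0.1484406739473343), 89.70954132080078)
comp [336, 199, 24, 9, 113] [0.81  0.088 0.022] ((0.8090876936912537, 0.08907680213451385), (0.02207259275019169, 0.06737186759710312), 45.80880355834961)
comp [392, 232, 56, 37, 335] [nan nan nan] ((0.8056163787841797, -0.21093091368675232), (0.20275378227233887, 0.03040672466158867), 85.88965606689453)
comp [446, 273, 67, 28, 389] [nan nan nan] ((0.8302512764930725, -0.3902895152568817), (0.0
[... 1349 characters left out ...]
 10, 61] [ 0.733 -0.373  0.019] ((0.7330272197723389, -0.3734886646270752), (0.015412800945341587, 0.03434496372938156), 33.77223587036133)
comp [362, 330, 70, 23, 738] [nan nan nan] ((0.608781099319458, -0.3368566632270813), (0.04178702086210251, 0.13204506039619446), 72.44120025634766)
comp [453, 332, 20, 10, 66] [ 0.709 -0.392  0.018] ((0.7139125466346741, -0.3906523287296295), (0.017259513959288597, 0.03638828545808792), 52.3459587097168)
comp [294, 406, 21, 13, 145] [nan nan nan] ((0.40813955664634705, -0.39245134592056274), (0.04246608167886734, 0.01385578978806734), 23.958839416503906)
knob [276, 245, 17, 22, 224] [ 0.4742 -0.1615  0.1305] [ 0.461 -0.171  0.1  ] [ 0.491 -0.144  0.141]
```

```bash
python3 - <<'E'
from h import *
B=[]
for n in ["scene","side"]:
    f=np.load(n+"0.npz"); p,d=f['p'],f['d']; c=optics.get_calibration(n); P=cloud(c,d); x,y,z=P[...,0],P[...,1],P[...,2]
    hsv=cv2.cvtColor(p,cv2.COLOR_RGB2HSV); H,S,V=[hsv[...,i].astype(int) for i in range(3)]
    m=(H<20)&(S>100)&(V>60)&(abs(x-.57)<.2)&(abs(y+.08)<.18)&(abs(z-(.128-.069*x))<.006)
    m=cv2.morphologyEx(m.astype(np.uint8),cv2.MORPH_OPEN,np.ones((3,3)))>0
    q=P[m]; R=cv2.minAreaRect(q[:,:2].astype(np.float32)); print(n,"board",R,cv2.boxPoints(R).round(3).tolist())
    # level by image: top-face pixels, ray onto z=.026
    m=(V<150)&(abs(x-.608)<.085)&(abs(y+.34)<.05)&(z>.021)&(z<.031)
    q=P[m][:,:2]; 
    for _ in range(3):
        mu=q.mean(0); a=np.linalg.svd(q-mu,full_matrices=False)[2][0]; a*=np.sign(a[0]); b=np.array([-a[1],a[0]]); l=(q-mu)@a; w=(q-mu)@b; q=q[(abs(w-np.median(w))<.014)]
    pl=np.percentile(l,[1,99]); pw=np.percentile(w,[1,99])
    print("level",len(q),mu.round(4),"yaw",np.degrees(np.arctan2(a[1],a[0])),"ext",pl,pw,"centre",mu+a*pl.mean()+b*pw.mean())
    # green vial centroid on plane z .024
    g=(H>40)&(H<85)&(S>100)&(V>50)&(abs(x-.608)<.08)&(abs(y+.34)<.05); vv,uu=np.nonzero(g)
    print("vial",len(uu),plane(c,[[uu.mean(),vv.mean()]],np.array([0,0,1.]),.022))
E
```

```text
scene board ((0.5607479810714722, -0.08516627550125122), (0.2507295310497284, 0.22143736481666565), 5.487628936767578) [[0.42500001192092896, 0.013000000268220901], [0.44699999690055847, -0.2070000022649765], [0.6959999799728394, -0.18299999833106995], [0.675000011920929, 0.03700000047683716]]
level 329 [ 0.5983 -0.3446] yaw -17.516191846698273 ext [-0.05878576  0.05994763] [-0.01140255  0.01281855] centre [ 0.59907295 -0.34407318]
vial 125 [[ 0.6014209  -0.34615137  0.022     ]]
side board ((0.5615420341491699, -0.08392400294542313), (0.24791789054870605, 0.21946421265602112), 4.777621746063232) [[0.42899999022483826, 0.014999999664723873], [0.44699999690055847, -0.20399999618530273], [0.6940000057220459, -0.18299999833106995], [0.6759999990463257, 0.035999998450279236]]
level 543 [ 0.5993 -0.3434] yaw -17.522535019925648 ext [-0.05845946  0.06031574] [-0.01105912  0.01253832] centre [ 0.60038549 -0.34300421]
vial 227 [[ 0.60043595 -0.34497749  0.022     ]]
```

```bash
python3 -m inch '{"rows":[{"slide":[4,0,0],"spin":0},{"slide":[8,0,0],"spin":0},{"slide":[12,0,0],"spin":0},{"slide":[16,0.5,0],"spin":0},{"slide":[16,0.5,0],"spin":0}]}' 1
python3 -m inch '{"rows":[{"slide":[4,0,0],"spin":0},{"slide":[8,0,0],"spin":0},{"slide":[12,0,0],"spin":0},{"slide":[16,0.5,0],"spin":0},{"slide":[16,0.5,0],"spin":0}]}'
python3 -m inch '{"rows":[{"slide":[4,0,0],"spin":0},{"slide":[8,0,0],"spin":0},{"slide":[12,0,0],"spin":0},{"slide":[14.7,0,0],"spin":0},{"slide":[14.7,0,0],"spin":0}]}'
python3 -m inch '{"rows":[{"slide":[0,0,0],"spin":-7},{"slide":[0,0,0],"spin":-14},{"slide":[0,0,0],"spin":-21},{"slide":[0,0,0],"spin":-28},{"slide":[0,0,0],"spin":-35}]}'
python3 -c "
from station import r
import numpy as np
s=r.get_state();print(np.round(s['joints'],3),s['ee_pos'],s['ee_rot'])"
```

```text
clock: 0.52
ee_pos: [0.3118, -0.4306, 0.2386]
ee_rot: [-3.102, -0.495, -0.005]
wrist_force: [-1.1, -0.4, 0.4]
opening: 0.0857
gripper_force: 0.0
clock: 0.93
ee_pos: [0.4658, -0.3862, 0.2373]
ee_rot: [-3.101, -0.494, -0.003]
wrist_force: [-0.9, 0.4, 0.2]
opening: 0.0851
gripper_force: 0.0
clock: 1.35
ee_pos: [0.6041, -0.3409, 0.2363]
ee_rot: [-3.1, -0.492, 0.0]
wrist_force: [-0.7, 0.6, -1.4]
opening: 0.0856
gripper_force: 0.0
clock: 1.77
ee_pos: [0.5988, -0.3444, 0.2386]
ee_rot: [-2.81, -1.402, 0.002]
wrist_force: [-0.2, -0.4, 0.0]
opening: 0.0851
gripper_force: 0.0
[-0.522  0.654  0.642  1.56  -0.     1.694] [ 0.5988352  -0.34444901  0.23863782] [-2.81024830e+00 -1.40167981e+00  1.73326181e-03]
```

```bash
python3 -m inch '{"rows":[{"slide":[0,0,0],"spin":-7},{"slide":[0,0,0],"spin":-14},{"slide":[0,0,0],"spin":-21},{"slide":[0,0,0],"spin":-28},{"slide":[0,0,0],"spin":-35}]}' >/dev/null
python3 -m inch '{"rows":[{"slide":[0,0,0],"spin":-7},{"slide":[0,0,0],"spin":-14},{"slide":[0,0,0],"spin":-21},{"slide":[0,0,0],"spin":-28},{"slide":[0,0,0],"spin":-35}]}' >/dev/null
python3 -m inch '{"rows":[{"slide":[0,0,0],"spin":-7},{"slide":[0,0,0],"spin":-14},{"slide":[0,0,0],"spin":-21},{"slide":[0,0,0],"spin":-28},{"slide":[0,0,0],"spin":-35}]}' >/dev/null
python3 -m inch '{"rows":[{"slide":[0,0,0],"spin":-4},{"slide":[0,0,0],"spin":-4},{"slide":[0,0,0],"spin":-4}]}'
cat > pose.py <<'E'
from h import *
from scipy.spatial.transform import Rotation as Ro
def tool():
    s=r.get_state(); return np.array(s['ee_pos']),Ro.from_rotvec(s['ee_rot']).as_matrix(),s
def info():
    p,R,s=tool(); print("tcp",p.round(4),"x-yaw",np.degrees(np.arctan2(R[1,0],R[0,0])).round(2),"j6",round(s['joints'][5],3),"F",np.round(s['wrist_force'],1)); return p,R,s
E
python3 - <<'E'
from pose import *
p0,R,s=info(); c=optics.get_calibration("wrist"); p,d=optics.camera("wrist"); cv2.imwrite("pics/w1.png",p[:,:,::-1])
P=cloud(c,d); x,y,z=P[...,0],P[...,1],P[...,2]
m=(abs(x-.6)<.085)&(abs(y+.344)<.06)&(z>.02)&(z<.033); q=P[m][:,:2]
rc=cv2.minAreaRect(q.astype(np.float32)); print(len(q),rc)
E
```

```text
clock: 3.27
ee_pos: [0.5991, -0.3444, 0.2389]
ee_rot: [-0.503, -3.1, -0.0]
wrist_force: [0.4, -0.9, -0.1]
opening: 0.0855
gripper_force: 0.0
tcp [ 0.5991 -0.3444  0.2389] x-yaw 161.55 j6 -0.2 F [ 0.4 -0.9 -0.1]
2851 ((0.5992271900177002, -0.34191009402275085), (0.02422666735947132, 0.12040679901838303), 72.517333984375)
```

View pics/w1.png

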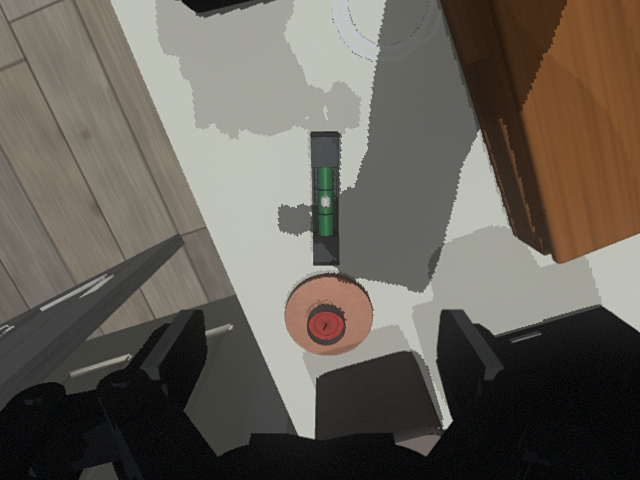

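The wrist view shows the level at (325,198) with its bubble centred at (325,202). The tea light is at (326,322), clear of the fingers.

```bash
python3 -m inch '{"rows":[{"slide":[0,0.15,4],"spin":-1},{"slide":[0,0.15,8],"spin":-1},{"slide":[0,0.15,12],"spin":-1},{"slide":[0,0.15,15],"spin":-1},{"slide":[0,0.15,17],"spin":-1}]}' 0.65 >/dev/null
python3 -m inch '{"rows":[{"slide":[0,0,2],"spin":0},{"slide":[0,0,4],"spin":0},{"slide":[0,0,5],"spin":0},{"slide":[0,0,5.6],"spin":0},{"slide":[0,0,5.6],"spin":0}]}'
python3 -c "from pose import *; info()"
python3 -m inch '{"rows":[{"slide":[0,0,0],"spin":0},{"slide":[0,0,0],"spin":0},{"slide":[0,0,0],"spin":0},{"slide":[0,0,0],"spin":0},{"slide":[0,0,0],"spin":0}]}' 0.05 40
python3 -m inch '{"rows":[{"slide":[0,0,0],"spin":0},{"slide":[0,0,0],"spin":0},{"slide":[0,0,0],"spin":0}]}'
```

```text
clock: 4.15
ee_pos: [0.5994, -0.3421, 0.0119]
ee_rot: [-0.473, -3.103, -0.001]
wrist_force: [-0.6, 0.0, -0.4]
opening: 0.0557
gripper_force: 0.0
tcp [ 0.5994 -0.3421  0.0119] x-yaw 162.66 j6 -0.216 F [-0.6  0.  -0.4]
clock: 4.57
ee_pos: [0.6016, -0.3432, 0.0153]
ee_rot: [0.472, 3.102, -0.002]
wrist_force: [-0.4, -0.4, 6.1]
opening: 0.023
gripper_force: 40.1
clock: 4.82
ee_pos: [0.6016, -0.3432, 0.0153]
ee_rot: [0.472, 3.102, -0.002]
wrist_force: [0.5, 0.1, 5.9]
opening: 0.0237
gripper_force: 40.2
```

```bash
python3 -m inch '{"rows":[{"slide":[0,0,-2],"spin":0},{"slide":[0,0,-6],"spin":0},{"slide":[0,0,-10],"spin":0},{"slide":[0,0,-14],"spin":0},{"slide":[0,0,-19],"spin":0}]}'
python3 -m inch '{"rows":[{"slide":[1.6,2.8,-1],"spin":0},{"slide":[3.3,5.6,-1],"spin":0},{"slide":[5,8.4,-1],"spin":0},{"slide":[6.6,11.2,-1],"spin":0},{"slide":[8.2,14,-1],"spin":0}]}' >/dev/null
python3 -m inch '{"rows":[{"slide":[1.6,2.8,0],"spin":0},{"slide":[3.3,5.6,0],"spin":0},{"slide":[5,8.4,0],"spin":0},{"slide":[6.6,11.2,0],"spin":0},{"slide":[8.2,14,0],"spin":0}]}' >/dev/null
python3 -m inch '{"rows":[{"slide":[0,0,0],"spin":-6},{"slide":[0,0,0],"spin":-12},{"slide":[0,0,0],"spin":-18},{"slide":[0,0,0],"spin":-22.4},{"slide":[0,0,0],"spin":-22.4}]}'
python3 - <<'E'
from pose import *
p0,R,s=info()
p,d=optics.camera("side"); c=optics.get_calibration("side"); cv2.imwrite("pics/s2.png",p[:,:,::-1])
pw,dw=optics.camera("wrist"); cv2.imwrite("pics/w2.png",pw[:,:,::-1]); c=optics.get_calibration("wrist")
P=cloud(c,dw); x,y,z=P[...,0],P[...,1],P[...,2]; hsv=cv2.cvtColor(pw,cv2.COLOR_RGB2HSV)
g=(hsv[...,0]>40)&(hsv[...,0]<85)&(hsv[...,1]>100)&(hsv[...,2]>40); vv,uu=np.nonzero(g); print("green",len(uu),uu.mean() if len(uu) else 0,vv.mean() if len(uu) else 0, P[g].mean(0) if len(uu) else 0)
m=(hsv[...,0]<20)&(hsv[...,1]>100)&(abs(z-(.128-.069*x))<.008); q=P[m][:,:2]; print(cv2.boxPoints(cv2.minAreaRect(q.astype(np.float32))).round(3).tolist())
E
```

```text
clock: 5.23
ee_pos: [0.5995, -0.3421, 0.1958]
ee_rot: [-0.472, -3.104, -0.001]
wrist_force: [0.8, -0.6, -0.1]
opening: 0.0229
gripper_force: 39.5
clock: 6.48
ee_pos: [0.5266, -0.0262, 0.2048]
ee_rot: [0.142, -3.138, -0.0]
wrist_force: [0.8, 0.3, -0.8]
opening: 0.0228
gripper_force: 39.6
tcp [ 0.5266 -0.0262  0.2048] x-yaw -174.82 j6 -0.14 F [ 0.8  0.3 -0.8]
green 5214 329.04871499808206 322.409474491753 [nan nan nan]
[[0.42800000309944153, 0.017000000923871994], [0.44600000977516174, -0.20100000500679016], [0.6919999718666077, -0.18000000715255737], [0.6729999780654907, 0.03700000047683716]]
```

View pics/s2.png

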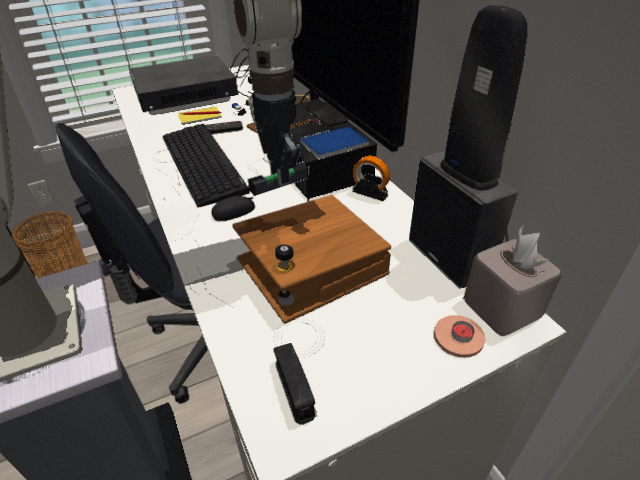

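```bash
python3 -m inch '{"rows":[{"slide":[0,0,3],"spin":0},{"slide":[0,0,6],"spin":0},{"slide":[0,0,8],"spin":0},{"slide":[0,0,8.6],"spin":0},{"slide":[0,0,9],"spin":0}]}'
python3 -m inch '{"rows":[{"slide":[0,0,0.2],"spin":0},{"slide":[0,0,0.4],"spin":0},{"slide":[0,0,0.6],"spin":0},{"slide":[0,0,0.8],"spin":0},{"slide":[0,0,1],"spin":0}]}'
python3 -m inch '{"rows":[{"slide":[0,0,0],"spin":0},{"slide":[0,0,0],"spin":0},{"slide":[0,0,0],"spin":0}]}'
```

```text
clock: 7.0
ee_pos: [0.526, -0.0265, 0.1137]
ee_rot: [0.137, -3.136, -0.0]
wrist_force: [-0.7, 0.4, -1.2]
opening: 0.0234
gripper_force: 39.6
clock: 7.42
ee_pos: [0.5281, -0.0265, 0.1069]
ee_rot: [-0.139, 3.136, -0.001]
wrist_force: [-1.7, -0.1, 5.5]
opening: 0.0231
gripper_force: 40.4
clock: 7.67
ee_pos: [0.5279, -0.0265, 0.1061]
ee_rot: [-0.139, 3.136, -0.001]
wrist_force: [-1.0, -0.0, 4.3]
opening: 0.023
gripper_force: 40.3
```

```bash
python3 -m inch '{"rows":[{"slide":[0,0,0],"spin":0},{"slide":[0,0,0],"spin":0},{"slide":[0,0,0],"spin":0},{"slide":[0,0,0],"spin":0}]}' 0.55
python3 -m inch '{"rows":[{"slide":[0,0,-1],"spin":0},{"slide":[0,0,-3],"spin":0},{"slide":[0,0,-6],"spin":0},{"slide":[0,0,-9],"spin":0},{"slide":[0,0,-12],"spin":0}]}'
python3 - <<'E'
from pose import *
p0,R,s=info()
pw,dw=optics.camera("wrist"); cv2.imwrite("pics/w3.png",pw[:,:,::-1])
E
```

```text
clock: 8.0
ee_pos: [0.5269, -0.0263, 0.1046]
ee_rot: [0.14, -3.138, -0.0]
wrist_force: [-0.9, -0.2, 0.5]
opening: 0.0469
gripper_force: 0.0
clock: 8.42
ee_pos: [0.5268, -0.0264, 0.2267]
ee_rot: [0.14, -3.138, -0.0]
wrist_force: [0.3, 0.3, 0.5]
opening: 0.0468
gripper_force: 0.0
tcp [ 0.5268 -0.0264  0.2267] x-yaw -174.91 j6 -0.139 F [0.3 0.3 0.5]
```

View pics/w3.png

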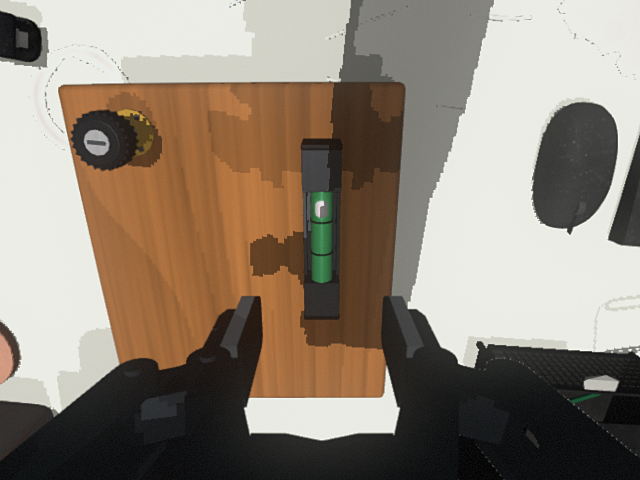

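The level lies flat at (321,230) with the bubble at the raised front end (320,207). The knob head is at (103,140).

```bash
python3 - <<'E'
from pose import *
p0,R,s=info(); c=optics.get_calibration("wrist"); pw,dw=optics.camera("wrist"); P=cloud(c,dw); x,y,z=P[...,0],P[...,1],P[...,2]
m=(abs(x-.474)<.04)&(abs(y+.158)<.04)&(z>.134)&(z<.16); vv,uu=np.nonzero(m); q=P[m]
cc,rad=cv2.minEnclosingCircle(q[:,:2].astype(np.float32)); print(len(q),"knob top",cc,rad,"z",np.percentile(z[m],[5,50,95]))
hsv=cv2.cvtColor(pw,cv2.COLOR_RGB2HSV); V=hsv[...,2]
l=(V<110)&(abs(x-.526)<.08)&(abs(y+.027)<.04)&(z>.105)&(z<.13); q=P[l][:,:2]; print("level",len(q),cv2.minAreaRect(q.astype(np.float32)))
print("cam",c['world_from_camera'][:3,3],c['fx'],"knob delta tool:",(R.T@(np.r_[cc,.13]-p0)).round(4))
E
```

```text
tcp [ 0.5301 -0.0266  0.2336] x-yaw -174.91 j6 -0.139 F [ 2.2 -0.2  5. ]
2610 knob top (0.4751288592815399, -0.15412069857120514) 0.016920914873480797 z [0.13627757 0.14006187 0.1419657 ]
level 5227 ((0.5266604423522949, -0.027107778936624527), (0.12159127742052078, 0.024380048736929893), 4.973572254180908)
cam [ 0.45140548 -0.03372113  0.36774456] 400.8266478687281 knob delta tool: [ 0.0672 -0.122   0.1031]
```

```bash
python3 -m inch '{"rows":[{"slide":[1.5,-3,0],"spin":0},{"slide":[3,-6,0],"spin":0},{"slide":[4.5,-9,0],"spin":0},{"slide":[6.3,-12.3,0],"spin":5},{"slide":[6.3,-12.3,0],"spin":10}]}' 0.75
python3 -m inch '{"rows":[{"slide":[0,0,0],"spin":0},{"slide":[0,0,0],"spin":0},{"slide":[0,0,0],"spin":0}]}'
python3 - <<'E'
from pose import *
p0,R,s=info(); c=optics.get_calibration("wrist"); pw,dw=optics.camera("wrist"); P=cloud(c,dw); x,y,z=P[...,0],P[...,1],P[...,2]
m=(abs(x-.474)<.04)&(abs(y+.158)<.04)&(z>.134)&(z<.16); q=P[m]
if len(q)>50:
    cc,rad=cv2.minEnclosingCircle(q[:,:2].astype(np.float32)); print(len(q),"knob top",cc,rad,"z",np.percentile(z[m],[5,50,95]),"delta",(R.T@(np.r_[cc,.13]-p0)).round(4), q.mean(0))
for n in ["scene","side"]:
    p,d=optics.camera(n); cv2.imwrite(f"pics/{n}4.png",p[:,:,::-1])
E
```

```text
clock: 8.93
ee_pos: [0.4726, -0.1593, 0.2249]
ee_rot: [-0.151, -3.136, 0.004]
wrist_force: [-0.1, 0.8, 0.0]
opening: 0.064
gripper_force: 0.0
clock: 9.18
ee_pos: [0.4754, -0.1539, 0.2248]
ee_rot: [-0.13, -3.139, -0.001]
wrist_force: [-0.2, 0.7, -0.7]
opening: 0.0643
gripper_force: 0.0
tcp [ 0.4754 -0.1539  0.2248] x-yaw 175.25 j6 -0.23 F [-0.2  0.7 -0.7]
2178 knob top (0.4752279222011566, -0.15443822741508484) 0.016554763540625572 z [0.13667832 0.14017619 0.14188364] delta [ 0.0001 -0.0006  0.0948] [ 0.47383397 -0.15424784  0.13986454]
```

View pics/side4.png

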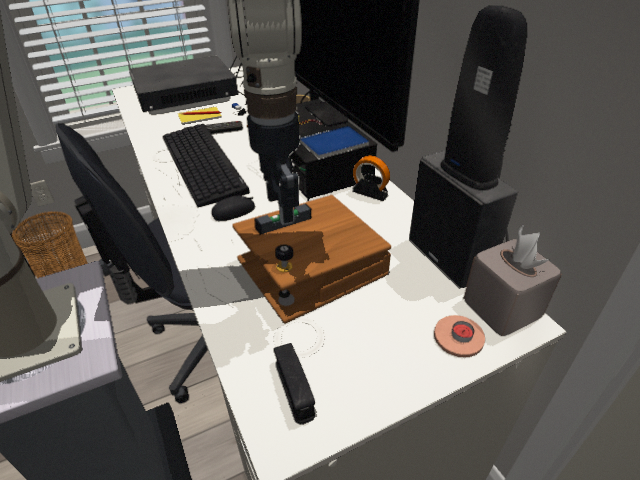

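```bash
python3 -m inch '{"rows":[{"slide":[0,0,3],"spin":0},{"slide":[0,0,6],"spin":0},{"slide":[0,0,8.5],"spin":0},{"slide":[0,0,10.3],"spin":0},{"slide":[0,0,10.3],"spin":0}]}'
python3 -m inch '{"rows":[{"slide":[0,0,0],"spin":0},{"slide":[0,0,0],"spin":0},{"slide":[0,0,0],"spin":0},{"slide":[0,0,0],"spin":0},{"slide":[0,0,0],"spin":0}]}' 0.05 60
python3 -c "
from pose import *
info(); p,d=optics.camera('wrist'); cv2.imwrite('pics/w5.png',p[:,:,::-1]); c=optics.get_calibration('wrist'); print(c['world_from_camera'].round(3))"
```

```text
clock: 9.75
ee_pos: [0.4725, -0.1527, 0.118]
ee_rot: [-0.131, -3.131, -0.004]
wrist_force: [-0.8, 0.5, -0.7]
opening: 0.0645
gripper_force: 0.0
clock: 10.17
ee_pos: [0.4767, -0.1546, 0.1237]
ee_rot: [0.134, 3.135, -0.001]
wrist_force: [-0.2, 1.7, 3.9]
opening: 0.0301
gripper_force: 59.1
tcp [ 0.4767 -0.1546  0.1237] x-yaw 175.11 j6 -0.229 F [-0.2  1.7  3.9]
[[ 0.086  0.949  0.303  0.399]
 [ 0.996 -0.082 -0.026 -0.148]
 [-0.     0.304 -0.953  0.258]
 [ 0.     0.     0.     1.   ]]
```

View pics/w5.png

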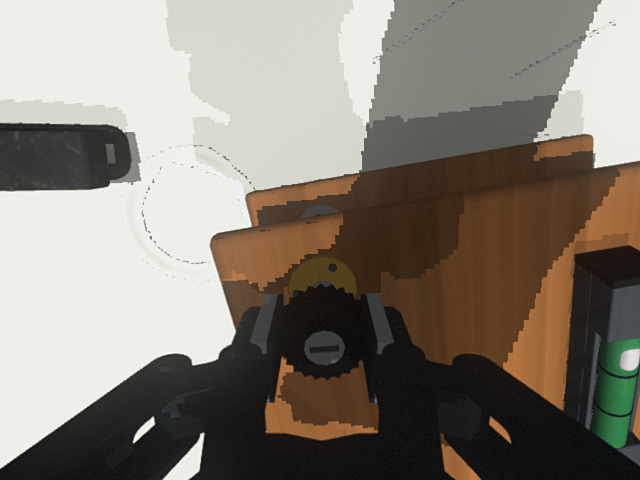

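The fingers hold the knob head at (322,340), and the vial shows at the right edge (615,380).

```bash
python3 -m inch '{"rows":[{"slide":[0.05,0,0.3],"spin":0},{"slide":[0.1,0,0.6],"spin":0},{"slide":[0.15,0,0.9],"spin":0},{"slide":[0.2,0,1.2],"spin":0},{"slide":[0.2,0,1.2],"spin":0}]}'
python3 -m inch '{"rows":[{"slide":[0,0,0.2],"spin":0},{"slide":[0.05,0,0.4],"spin":0},{"slide":[0.1,0,0.6],"spin":0},{"slide":[0.1,0,0.6],"spin":0},{"slide":[0.1,0,0.6],"spin":0}]}'
python3 -m inch '{"rows":[{"slide":[0,0,0.2],"spin":0},{"slide":[0,0,0.2],"spin":0},{"slide":[0,0,0.2],"spin":0}]}'
```

```text
clock: 10.63
ee_pos: [0.4747, -0.1543, 0.1113]
ee_rot: [0.134, 3.135, 0.001]
wrist_force: [0.3, 1.6, 6.7]
opening: 0.0298
gripper_force: 59.4
clock: 11.05
ee_pos: [0.475, -0.1543, 0.1073]
ee_rot: [0.134, 3.131, 0.0]
wrist_force: [-0.9, 2.7, 14.7]
opening: 0.0298
gripper_force: 60.4
clock: 11.3
ee_pos: [0.4758, -0.1545, 0.107]
ee_rot: [0.134, 3.129, -0.0]
wrist_force: [-4.5, 3.5, 24.1]
opening: 0.03
gripper_force: 61.3
```

```bash
python3 -m inch '{"rows":[{"slide":[0,0,-0.2],"spin":0},{"slide":[0,0,-0.2],"spin":0},{"slide":[0,0,-0.2],"spin":0}]}'
python3 -m inch '{"rows":[{"slide":[0,0,0],"spin":5},{"slide":[0,0,0],"spin":10},{"slide":[0,0,0],"spin":15},{"slide":[0,0,0],"spin":20},{"slide":[0,0,0],"spin":25}]}'
python3 -m inch '{"rows":[{"slide":[0,0,0],"spin":5},{"slide":[0,0,0],"spin":10},{"slide":[0,0,0],"spin":15},{"slide":[0,0,0],"spin":20},{"slide":[0,0,0],"spin":25}]}'
for i in 1 2 3 4; do python3 -m inch '{"rows":[{"slide":[0,0,0],"spin":0},{"slide":[0,0,0],"spin":0},{"slide":[0,0,0],"spin":0},{"slide":[0,0,0],"spin":0},{"slide":[0,0,0],"spin":0}]}' | tail -4; done
python3 -c "
from pose import *
info(); p,d=optics.camera('wrist'); cv2.imwrite('pics/w6.png',p[:,:,::-1]); p,d=optics.camera('side'); cv2.imwrite('pics/s6.png',cv2.resize(p[170:270,200:340,::-1],None,fx=5,fy=5,interpolation=2))"
```

```text
clock: 11.55
ee_pos: [0.475, -0.1544, 0.1074]
ee_rot: [0.134, 3.131, 0.0]
wrist_force: [-1.0, 2.1, 15.2]
opening: 0.0302
gripper_force: 60.0
clock: 11.97
ee_pos: [0.4749, -0.1554, 0.1073]
ee_rot: [0.815, 3.026, -0.001]
wrist_force: [-2.2, 0.2, 15.0]
opening: 0.03
gripper_force: 60.2
clock: 12.38
ee_pos: [0.4743, -0.1561, 0.1073]
ee_rot: [1.452, 2.778, -0.002]
wrist_force: [-2.8, -0.6, 15.1]
opening: 0.0303
gripper_force: 60.3
ee_rot: [1.446, 2.781, -0.002]
wrist_force: [-2.6, -1.0, 14.0]
opening: 0.0299
gripper_force: 60.2
ee_rot: [1.446, 2.781, -0.002]
wrist_force: [-2.1, -0.6, 14.9]
opening: 0.0303
gripper_force: 60.2
ee_rot: [1.446, 2.781, -0.002]
wrist_force: [-2.9, -0.6, 15.0]
opening: 0.0303
gripper_force: 60.2
ee_rot: [1.446, 2.781, -0.002]
wrist_force: [-3.4, -1.3, 15.2]
opening: 0.0301
gripper_force: 60.2
tcp [ 0.4743 -0.1561  0.1073] x-yaw 125.04 j6 0.643 F [-3.4 -1.3 15.2]
```

View pics/w6.png

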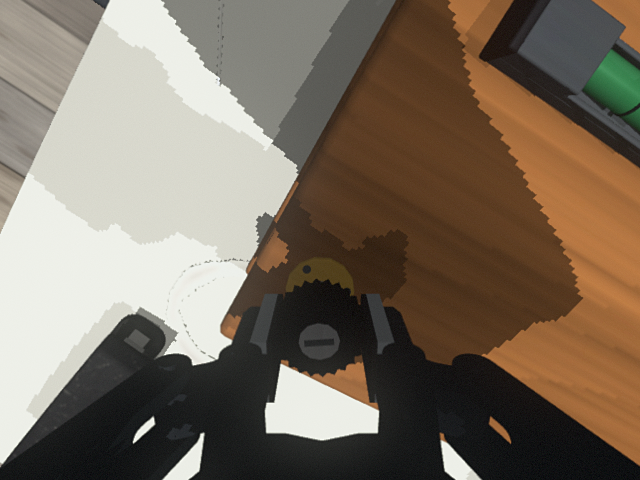

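The level is now at the top right corner (610,60) and its vial is partly out of view. I'll check the side view.

View pics/s6.png

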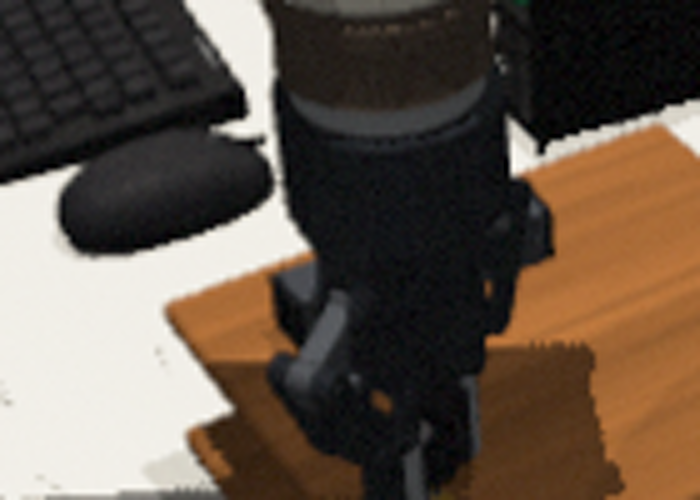

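```bash
cat > bub.py <<'E'
from pose import *
def scan(n,save=None):
    c=optics.get_calibration(n); p,d=optics.camera(n)
    if save: cv2.imwrite(save,p[:,:,::-1])
    hsv=cv2.cvtColor(p,cv2.COLOR_RGB2HSV); v,u=np.mgrid[:480,:640]
    Q=plane(c,np.c_[u.ravel(),v.ravel()],np.array([0,0,1.]),.104).reshape(480,640,3)
    near=(abs(Q[...,0]-.525)<.06)&(abs(Q[...,1]+.027)<.025)
    g=(hsv[...,0]>40)&(hsv[...,0]<85)&(hsv[...,1]>90)&(hsv[...,2]>30)&near
    print(n,"green",g.sum(),"near px",near.sum())
    if g.sum()<60: return
    a=np.array([np.cos(np.radians(5)),np.sin(np.radians(5))]); b=np.array([-a[1],a[0]]); C=np.array([.525,-.027])
    s=(Q[...,:2]-C)@a*1e3; w=(Q[...,:2]-C)@b*1e3; wm=np.median(w[g]); print("s range",s[g].min().round(1),s[g].max().round(1),"w",wm.round(1),np.percentile(w[g],[2,98]).round(1),"px u",u[g].min(),u[g].max(),"v",v[g].min(),v[g].max())
    row=[]
    for k in np.arange(-38,39,1.0):
        m=near&(abs(s-k)<.6)&(abs(w-wm)<2.5)
        row.append((int(k),)+tuple(p[m].mean(0).astype(int).tolist()) if m.any() else (int(k),))
    print(row)
E
python3 -c "
from bub import *
scan('scene'); scan('side'); scan('wrist')"
```

```text
scene green 46 near px 577
side green 0 near px 846
wrist green 2577 near px 18509
s range -30.7 -4.8 w -2.4 [-8.6  5.3] px u 583 639 v 49 130
[(-38, 77, 81, 83), (-37, 77, 81, 84), (-36, 77, 80, 83), (-35, 77, 81, 83), (-34, 77, 81, 83), (-33, 77, 81, 83), (-32, 77, 81, 83), (-31, 68, 87, 77), (-30, 57, 124, 77), (-29, 57, 124, 77), (-28, 57, 123, 76), (-27, 56, 123, 76), (-26, 56, 123, 76), (-25, 56, 123, 76), (-24, 56, 123, 76), (-23, 56, 123, 75), (-22, 56, 123, 75), (-21, 56, 123, 76), (-20, 56, 122, 75), (-19, 55, 123, 75), (-18, 54, 121, 74), (-17, 53, 120, 73), (-16, 53, 120, 73), (-15, 53, 120, 73), (-14, 53, 120, 72), (-13, 53, 120, 73), (-12, 49, 111, 67), (-11, 34, 53, 38), (-10, 42, 82, 53), (-9, 47, 108, 65), (-8, 45, 106, 63), (-7,), (-6,), (-5,), (-4,), (-3,), (-2,), (-1,), (0,), (1,), (2,), (3,), (4,), (5,), (6,), (7,), (8,), (9,), (10,), (11,), (12,), (13,), (14,), (15,), (16,), (17,), (18,), (19,), (20,), (21,), (22,), (23,), (24,), (25,), (26,), (27,), (28,), (29,), (30,), (31,), (32,), (33,), (34,), (35,), (36,), (37,), (38,)]
```

```bash
python3 -m inch '{"rows":[{"slide":[0,0,0],"spin":-6},{"slide":[0,0,0],"spin":-12},{"slide":[0,0,0],"spin":-18},{"slide":[0,0,0],"spin":-24},{"slide":[0,0,0],"spin":-30}]}' >/dev/null
python3 -m inch '{"rows":[{"slide":[0,0,0],"spin":-6},{"slide":[0,0,0],"spin":-12},{"slide":[0,0,0],"spin":-18},{"slide":[0,0,0],"spin":-24},{"slide":[0,0,0],"spin":-30}]}' >/dev/null
for i in 1 2 3 4 5; do python3 -m inch '{"rows":[{"slide":[0,0,0],"spin":0},{"slide":[0,0,0],"spin":0},{"slide":[0,0,0],"spin":0},{"slide":[0,0,0],"spin":0},{"slide":[0,0,0],"spin":0}]}' | grep wrist; done
python3 -c "
from bub import *
info(); scan('wrist','pics/w7.png')"
```

```text
wrist_force: [-1.6, 4.1, 15.5]
wrist_force: [-1.9, 3.5, 15.3]
wrist_force: [-1.3, 3.1, 15.1]
wrist_force: [-1.6, 3.3, 15.1]
wrist_force: [-1.1, 3.7, 15.6]
tcp [ 0.4748 -0.154   0.1073] x-yaw -174.88 j6 -0.405 F [-1.1  3.7 15.6]
wrist green 1856 near px 13237
s range -32.7 1.3 w -2.7 [-12.3   4.8] px u 576 624 v 380 443
[(-38, 75, 78, 82), (-37, 75, 78, 82), (-36, 75, 78, 82), (-35, 75, 78, 82), (-34, 75, 78, 82), (-33, 75, 78, 82), (-32, 75, 78, 82), (-31, 70, 81, 78), (-30, 57, 114, 75), (-29, 54, 124, 76), (-28, 55, 124, 76), (-27, 54, 124, 76), (-26, 53, 123, 75), (-25, 53, 122, 74), (-24, 53, 122, 74), (-23, 53, 123, 75), (-22, 54, 124, 75), (-21, 53, 123, 75), (-20, 51, 121, 73), (-19, 49, 119, 71), (-18, 49, 119, 71), (-17, 50, 121, 72), (-16, 49, 118, 71), (-15, 48, 117, 69), (-14, 49, 119, 71), (-13, 49, 120, 71), (-12, 42, 97, 60), (-11, 31, 55, 39), (-10, 42, 88, 56), (-9, 49, 116, 71), (-8, 51, 121, 73), (-7, 51, 123, 74), (-6, 47, 108, 66), (-5, 38, 80, 52), (-4, 28, 52, 36), (-3, 19, 29, 24), (-2, 14, 15, 16), (-1, 14, 14, 16), (0, 14, 16, 17), (1, 14, 15, 16), (2, 14, 16, 16), (3, 13, 14, 16), (4, 13, 15, 16), (5, 14, 16, 16), (6, 13, 14, 16), (7, 13, 15, 16), (8, 14, 15, 17), (9, 14, 15, 17), (10, 13, 14, 16), (11, 13, 15, 17), (12, 13, 15, 16), (13, 13, 14, 16), (14, 13, 14, 16), (15, 14, 15, 16), (16, 14, 15, 16), (17, 12, 14, 16), (18, 12, 14, 16), (19, 14, 15, 17), (20, 14, 15, 17), (21, 13, 15, 15), (22, 13, 15, 16), (23, 13, 15, 16), (24,), (25,), (26,), (27,), (28,), (29,), (30,), (31,), (32,), (33,), (34,), (35,), (36,), (37,), (38,)]
```

```bash
python3 -m inch '{"rows":[{"slide":[0,0,0],"spin":6},{"slide":[0,0,0],"spin":12},{"slide":[0,0,0],"spin":18},{"slide":[0,0,0],"spin":24},{"slide":[0,0,0],"spin":30}]}' >/dev/null
python3 -m inch '{"rows":[{"slide":[0,0,0],"spin":6},{"slide":[0,0,0],"spin":12},{"slide":[0,0,0],"spin":18},{"slide":[0,0,0],"spin":24},{"slide":[0,0,0],"spin":30}]}' >/dev/null
python3 -m inch '{"rows":[{"slide":[0,0,0],"spin":5},{"slide":[0,0,0],"spin":10},{"slide":[0,0,0],"spin":15},{"slide":[0,0,0],"spin":20},{"slide":[0,0,0],"spin":20}]}' >/dev/null
for i in 1 2 3 4 5; do python3 -m inch '{"rows":[{"slide":[0,0,0],"spin":0},{"slide":[0,0,0],"spin":0},{"slide":[0,0,0],"spin":0},{"slide":[0,0,0],"spin":0},{"slide":[0,0,0],"spin":0}]}' | grep wrist; done
python3 -c "
from bub import *
info(); scan('wrist','pics/w8.png')"
```

```text
wrist_force: [-4.2, -1.6, 15.9]
wrist_force: [-4.1, -0.8, 16.0]
wrist_force: [-4.9, -1.8, 16.6]
wrist_force: [-3.2, -1.1, 15.5]
wrist_force: [-4.4, -1.2, 17.0]
tcp [ 0.4736 -0.1564  0.1072] x-yaw 105.03 j6 0.992 F [-4.4 -1.2 17. ]
wrist green 2439 near px 15979
s range -31.0 19.0 w -5.7 [-8.2  0.4] px u 491 639 v 0 36
[(-38,), (-37,), (-36,), (-35, 76, 80, 83), (-34, 77, 81, 84), (-33, 76, 80, 83), (-32, 75, 78, 81), (-31, 45, 63, 50), (-30, 33, 64, 40), (-29, 34, 66, 41), (-28, 36, 69, 43), (-27, 35, 70, 43), (-26, 37, 72, 44), (-25, 37, 74, 46), (-24, 37, 74, 47), (-23, 38, 77, 47), (-22, 39, 78, 48), (-21, 39, 79, 48), (-20, 39, 80, 50), (-19, 40, 82, 50), (-18, 40, 83, 52), (-17, 40, 83, 51), (-16, 40, 84, 51), (-15, 41, 85, 52), (-14, 40, 84, 51), (-13, 39, 75, 48), (-12, 34, 54, 38), (-11, 37, 63, 43), (-10, 44, 90, 56), (-9, 45, 92, 57), (-8, 45, 92, 57), (-7, 46, 93, 58), (-6, 46, 93, 58), (-5, 47, 93, 59), (-4, 47, 94, 60), (-3, 49, 96, 61), (-2, 50, 96, 61), (-1, 51, 97, 63), (0, 54, 98, 65), (1, 59, 100, 69), (2, 61, 101, 70), (3, 63, 102, 72), (4, 59, 98, 69), (5, 61, 100, 70), (6, 58, 97, 68), (7, 52, 96, 63), (8, 48, 90, 58), (9, 44, 81, 53), (10, 41, 68, 47), (11, 40, 60, 44), (12, 44, 82, 54), (13, 46, 93, 58), (14, 46, 92, 58), (15, 46, 92, 58), (16, 45, 91, 58), (17, 45, 91, 57), (18, 42, 83, 52), (19, 39, 68, 44), (20,), (21,), (22,), (23,), (24,), (25,), (26,), (27,), (28,), (29,), (30,), (31,), (32,), (33,), (34,), (35,), (36,), (37,), (38,)]
```

```bash
python3 -c "
import cv2
p=cv2.imread('pics/w8.png')[0:80,480:640]; cv2.imwrite('pics/w8c.png',cv2.resize(p,None,fx=5,fy=5,interpolation=cv2.INTER_NEAREST))"
```

```text
(no output)
```

View pics/w8c.png

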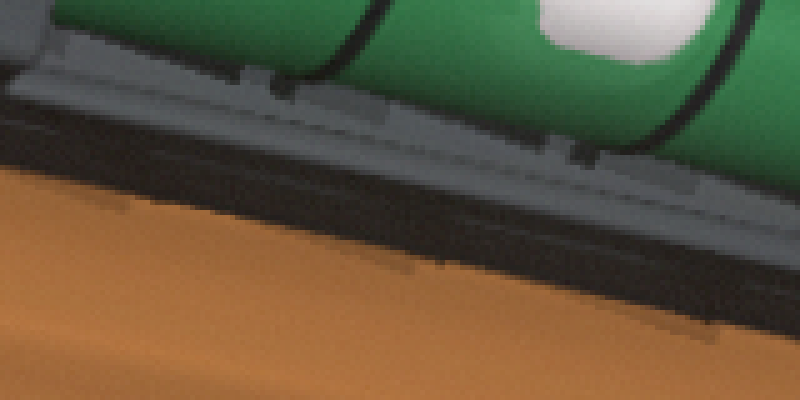

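The crop shows the bubble at (540–715, 0–65) between the two ring lines at (375,0) and (750,10). The picture edge cuts it off, so I'll measure it in the plane of the vial.

```bash
cat > bub2.py <<'E'
from pose import *
def scan2(save,zp=.106):
    c=optics.get_calibration('wrist'); p,d=optics.camera('wrist'); cv2.imwrite(save,p[:,:,::-1])
    hsv=cv2.cvtColor(p,cv2.COLOR_RGB2HSV).astype(int); H,S,V=hsv[...,0],hsv[...,1],hsv[...,2]
    v,u=np.mgrid[:480,:640]; Q=cloud(c,d); near=(abs(Q[...,0]-.525)<.06)&(abs(Q[...,1]+.027)<.03)&(Q[...,2]>.09)
    Z=plane(c,np.c_[u.ravel(),v.ravel()],np.array([0,0,1.]),zp).reshape(480,640,3)
    a=np.array([np.cos(np.radians(5)),np.sin(np.radians(5))]); b=np.array([-a[1],a[0]]); C=np.array([.525,-.027])
    for nm,X in (("depth",Q),("plane",Z)):
        s=(X[...,:2]-C)@a*1e3; w=(X[...,:2]-C)@b*1e3
        pale=near&(V>120)&(S<60)&(abs(s)<25)&(abs(w)<10); grn=near&(H>40)&(H<85)&(S>90)&(abs(s)<25); blk=near&(V<55)&(abs(s)<16)&(abs(w)<10)
        print(nm,"pale",pale.sum(),"z",np.nanmedian(Q[...,2][pale]) if pale.any() else 0,"green z",np.nanpercentile(Q[...,2][grn],[5,95]).round(4))
        for k in np.arange(-8,8,1.):
            f=lambda m:(m&(abs(w-k)<.5))
            P,B=f(pale),f(blk)
            l1=s[B&(s<-7)]; l2=s[B&(s>7)]; G=f(grn)
            if G.sum()>5 or P.sum()>0: print("w",k,"pale",s[P].min().round(1) if P.any() else None,s[P].max().round(1) if P.any() else None,"l1",np.median(l1).round(1) if len(l1) else None,"l2",np.median(l2).round(1) if len(l2) else None,"view s",s[G].min().round(1) if G.any() else None,s[G].max().round(1) if G.any() else None)
E
python3 -c "
from bub2 import *
scan2('pics/w9.png')"
python3 -m inch '{"rows":[{"slide":[0,0,0],"spin":-4},{"slide":[0,0,0],"spin":-8},{"slide":[0,0,0],"spin":-8},{"slide":[0,0,0],"spin":-8},{"slide":[0,0,0],"spin":-8}]}' >/dev/null
for i in 1 2 3 4; do python3 -m inch '{"rows":[{"slide":[0,0,0],"spin":0},{"slide":[0,0,0],"spin":0},{"slide":[0,0,0],"spin":0},{"slide":[0,0,0],"spin":0},{"slide":[0,0,0],"spin":0}]}' | grep wrist; done
python3 -c "
from bub2 import *
info();scan2('pics/w10.png')"
```

```text
depth pale 354 z 0.10719279354379435 green z [0.1008 0.1074]
w -8.0 pale None None l1 -10.7 l2 9.4 view s -22.8 16.7
w -7.0 pale None None l1 -12.0 l2 10.0 view s -25.0 21.5
w -6.0 pale None None l1 -12.1 l2 9.8 view s -24.9 19.0
w -5.0 pale -0.1 3.9 l1 -12.3 l2 9.8 view s -20.8 18.3
w -4.0 pale -2.6 6.0 l1 -11.8 l2 9.9 view s -14.7 16.6
w -3.0 pale -3.1 7.5 l1 None l2 10.0 view s -7.8 15.8
w -2.0 pale -1.8 8.1 l1 None l2 9.8 view s -3.5 14.8
w -1.0 pale 4.3 7.8 l1 None l2 9.8 view s 7.9 14.3
w 0.0 pale None None l1 None l2 10.4 view s 8.4 13.7
plane pale 354 z 0.10719279354379435 green z [0.1009 0.1074]
w -8.0 pale None None l1 -13.6 l2 7.9 view s -25.0 17.6
w -7.0 pale None None l1 -13.0 l2 8.7 view s -24.9 17.1
w -6.0 pale None None l1 -12.6 l2 9.2 view s -23.5 16.8
w -5.0 pale None None l1 -12.3 l2 9.9 view s -18.3 16.4
w -4.0 pale -1.6 6.8 l1 -11.9 l2 10.2 view s -13.5 15.9
w -3.0 pale -1.9 7.5 l1 None l2 10.4 view s -8.3 15.6
w -2.0 pale -2.1 8.3 l1 None l2 10.7 view s -3.3 15.2
w -1.0 pale 1.6 8.4 l1 None l2 11.0 view s 8.7 14.7
w 0.0 pale 6.6 8.6 l1 None l2 10.9 view s 8.9 14
[... 1288 characters left out ...]
l1 -13.2 l2 None view s -25.0 6.2
w -6.0 pale None None l1 -12.7 l2 None view s -25.0 5.8
w -5.0 pale None None l1 -12.3 l2 None view s -24.9 5.1
w -4.0 pale -1.2 4.5 l1 -11.9 l2 None view s -25.0 2.3
w -3.0 pale -1.4 3.9 l1 -11.7 l2 None view s -24.9 -1.7
w -2.0 pale -1.8 3.3 l1 -11.5 l2 None view s -25.0 -2.0
w -1.0 pale -1.9 2.8 l1 -11.4 l2 None view s -25.0 -2.1
w 0.0 pale -1.9 2.2 l1 -11.5 l2 None view s -24.9 -2.2
w 1.0 pale -1.9 1.6 l1 -11.4 l2 None view s -25.0 -2.2
w 2.0 pale -1.9 1.0 l1 -11.4 l2 None view s -24.9 -2.0
w 3.0 pale -1.6 0.4 l1 -11.6 l2 None view s -25.0 -1.5
w 4.0 pale -0.5 -0.2 l1 -12.2 l2 None view s -23.9 -0.5
w 5.0 pale None None l1 -12.2 l2 None view s -21.3 -0.8
```

```bash
python3 - <<'E'
import cv2,numpy as np
p=cv2.imread('pics/w1.png'); h=cv2.cvtColor(p,cv2.COLOR_BGR2HSV).astype(int)
for v in range(164,240): print(v,p[v,323:329].mean(0).astype(int).tolist()[::-1] ,end=' ')
m=(h[...,1]<60)&(h[...,2]>120); m[:,:318]=0;m[:,333:]=0;m[:165]=0;m[238:]=0; vv,uu=np.nonzero(m); print("\npale",vv.min(),vv.max(),uu.min(),uu.max())
E
for s in 1 2 3; do :; done
python3 -m inch '{"rows":[{"slide":[0,0,0],"spin":6},{"slide":[0,0,0],"spin":12},{"slide":[0,0,0],"spin":18},{"slide":[0,0,0],"spin":24},{"slide":[0,0,0],"spin":30}]}' >/dev/null
python3 -m inch '{"rows":[{"slide":[0,0,0],"spin":6},{"slide":[0,0,0],"spin":12},{"slide":[0,0,0],"spin":18},{"slide":[0,0,0],"spin":24},{"slide":[0,0,0],"spin":30}]}' >/dev/null
python3 -m inch '{"rows":[{"slide":[0,0,0],"spin":6},{"slide":[0,0,0],"spin":12},{"slide":[0,0,0],"spin":18},{"slide":[0,0,0],"spin":24},{"slide":[0,0,0],"spin":30}]}' >/dev/null
for i in 1 2 3 4 5; do python3 -m inch '{"rows":[{"slide":[0,0,0],"spin":0},{"slide":[0,0,0],"spin":0},{"slide":[0,0,0],"spin":0},{"slide":[0,0,0],"spin":0},{"slide":[0,0,0],"spin":0}]}' | grep wrist; done
python3 -c "
from bub2 import *
info();scan2('pics/w11.png')" | sed '/^plane/,$d'
```

```text
164 [74, 78, 79] 165 [74, 76, 79] 166 [69, 74, 73] 167 [58, 95, 68] 168 [64, 115, 77] 169 [64, 115, 79] 170 [64, 114, 79] 171 [64, 113, 78] 172 [64, 113, 78] 173 [63, 113, 78] 174 [64, 114, 78] 175 [64, 114, 78] 176 [63, 113, 77] 177 [64, 114, 77] 178 [64, 113, 77] 179 [64, 113, 77] 180 [64, 113, 78] 181 [63, 113, 76] 182 [62, 112, 77] 183 [63, 113, 76] 184 [63, 112, 77] 185 [63, 113, 77] 186 [63, 113, 77] 187 [61, 112, 75] 188 [61, 110, 74] 189 [55, 81, 62] 190 [48, 61, 52] 191 [62, 114, 76] 192 [63, 114, 77] 193 [64, 115, 78] 194 [64, 115, 78] 195 [72, 120, 85] 196 [106, 131, 112] 197 [142, 138, 138] 198 [170, 164, 166] 199 [177, 172, 173] 200 [177, 172, 173] 201 [175, 171, 171] 202 [175, 170, 171] 203 [175, 171, 172] 204 [177, 172, 173] 205 [176, 170, 171] 206 [142, 137, 138] 207 [90, 91, 88] 208 [70, 100, 78] 209 [62, 114, 76] 210 [59, 110, 73] 211 [59, 110, 73] 212 [59, 110, 74] 213 [56, 103, 69] 214 [41, 50, 41] 215 [52, 84, 60] 216 [61, 112, 75] 217 [60, 111, 73] 218 [59, 108, 73] 219 [58, 109, 73] 220 [60, 110, 73] 221 [60, 110, 73] 222 [59, 110, 73] 223 [60, 109, 74] 224 [58
[... 555 characters left out ...]
745847676 green z [0.0998 0.1086]
w -8.0 pale None None l1 -12.1 l2 10.8 view s -24.8 14.8
w -7.0 pale None None l1 -11.6 l2 10.5 view s -25.0 15.3
w -6.0 pale None None l1 -11.4 l2 10.6 view s -25.0 15.5
w -5.0 pale -7.2 -0.3 l1 -11.6 l2 10.6 view s -25.0 15.0
w -4.0 pale -8.9 -0.1 l1 -11.7 l2 10.3 view s -24.9 13.1
w -3.0 pale -8.7 1.0 l1 -11.7 l2 10.2 view s -24.9 12.9
w -2.0 pale -9.6 0.9 l1 -11.9 l2 10.2 view s -25.0 12.1
w -1.0 pale -9.6 1.1 l1 -11.8 l2 10.2 view s -24.9 12.0
w 0.0 pale -9.9 1.2 l1 -11.7 l2 10.1 view s -24.9 11.1
w 1.0 pale -9.1 1.1 l1 None l2 10.3 view s -23.2 11.4
w 2.0 pale -4.4 0.9 l1 None l2 10.2 view s -10.3 9.8
w 3.0 pale None None l1 None l2 10.1 view s 1.3 9.6
```

Visible bubble centre was +3.5 mm at yaw 105° and −3.5 mm at yaw 23°. That is 0.085 mm per degree, against 0.086 expected, so zero is at yaw 64° and I turn back 41°.

```bash
python3 -m inch '{"rows":[{"slide":[0,0,0],"spin":-5},{"slide":[0,0,0],"spin":-10},{"slide":[0,0,0],"spin":-15},{"slide":[0,0,0],"spin":-20},{"slide":[0,0,0],"spin":-25}]}' >/dev/null
python3 -m inch '{"rows":[{"slide":[0,0,0],"spin":-5},{"slide":[0,0,0],"spin":-10},{"slide":[0,0,0],"spin":-14},{"slide":[0,0,0],"spin":-16},{"slide":[0,0,0],"spin":-16}]}' >/dev/null
for i in 1 2 3 4 5 6 7 8; do python3 -m inch '{"rows":[{"slide":[0,0,0],"spin":0},{"slide":[0,0,0],"spin":0},{"slide":[0,0,0],"spin":0},{"slide":[0,0,0],"spin":0},{"slide":[0,0,0],"spin":0}]}' | egrep 'clock|wrist|grip'; done | tail -3
python3 -c "
from bub2 import *
info();scan2('pics/w12.png')" | sed '/^plane/,$d'
```

```text
clock: 30.38
wrist_force: [-5.1, -0.1, 16.0]
gripper_force: 60.8
tcp [ 0.4731 -0.1557  0.107 ] x-yaw 64.06 j6 1.707 F [-5.1 -0.1 16. ]
depth pale 0 z 0 green z nan
  return np.nanmean(a, axis, out=out, keepdims=keepdims)
```

```bash
python3 -c "
from station import job
print(job.sign_off())"
```

```text
the job is handed in; nothing more can be done
None
```

I handed the job in with the level lying on the top and the knob gripped and pressed down (about 16 N at the wrist); the bubble should be centred, worked out from readings 3.5 mm either side because the camera could not see it at the final angle, and no verdict came back.

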